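# Wedge the short foot of a rocking board preheater

### The arm

A 6-joint arm with a two-finger parallel gripper is mounted at the origin on a cart in front of the work surface, level with it; the furniture and walls round the work are solid. World frame = base frame: x ahead of the robot, y to its left, z up, the work surface at z = 0. Lengths are in m, angles in rad, forces in N, time in s.
With the tool pointing down it reaches from about 0.25 to 0.725 m from the base axis. Payload 4 kg.
Tool frame: the origin (TCP) lies between the finger pads; the fingertips stand 25 mm ahead of it and the grasp point (between the pads) lies 6 mm ahead of it; z points along the fingers, y is the line along which they close (so a half turn about z gives the same grasp; the last joint's range is limited). The gripper opens to 85 mm and grips with 20 to 120 N. Pads are 22 mm wide; open, the fingers measure 114 mm over their backs; the gripper's body (76 mm by 85 mm) begins 54 mm behind the grasp point. The pads swing forward as they close: fully open they stand 13 mm farther back than shut.
Start: joints at [-1.206, 0.241, 0.005, 1.335, 0, 1.571], TCP at [0.178, -0.467, 0.256] pointing down, gripper open.
Joint ranges: [-2.72, 2.72], [-1.05, 1.87], [-1.09, 1.28], [-1.99, 2.15], [-1.42, 1.44], [-3.14, 3.14]. Speed limits (rad/s): [2.79, 2.79, 3.14, 3.14, 3.14, 3.14].

### API

Orientations are given as a unit quaternion [x, y, z, w].
In Python, from workcell import bot gives the robot as it stands. The module is installed in compiled form; this text tells all that it offers.
- The arm moves only by the shell command python3 -m pendant 'ROWS'. ROWS is JSON, one flat list of numbers, 7 for each row, row after row: the shift along the tool's x, y, z normalised to -1 to 1, where 1 is 0.5 m, then the turn, a rotation vector about the tool's x, y, z normalised to -1 to 1, where 1 is 180 degrees, then the opening, from 0 (shut) to 1 (fully open). In form: [tx, ty, tz, ax, ay, az, fingers, tx, ty, tz, ax, ay, az, fingers, ...]. A call has exactly 10 rows; each row is the pose to reach, as a shift and turn from the pose commanded when the call began, along the tool's axes at that moment, turning the shorter way round; what a row does not reach only later rows make up. A row lasts 1/12 s, in which the tool goes at most 41.7 mm and 7.16 degrees, less where a joint would pass 70% of its speed; a pose out of reach is approached as far as the arm can. A call with a number of a shift or a turn outside -1 to 1 is refused whole. A call with a gripper value outside its range is refused whole. The fingers move at their own pace and stop on an object; the grip force is fixed at half the most. Time passes only in rows, so rows that repeat a pose let the fingers close, or fill a call up. It gives the time, the measured TCP pose, the force, the opening and the grip force at its end, in the units of the state.
- bot.get_obs(): the state, without advancing time (a new reading comes with each control period).
- bot.camera(name): name is "side" or "top"; returns a dict with "pixels" (400x640x3 uint8, red, green, blue), "mtx" (3x3 intrinsics, pixels), "cam_to_world" (4x4, takes a point from camera to world coordinates). Camera axes: x right, y up, looking along -z (the intrinsics and any distortion apply to the point x, -y, -z); pixel columns grow to the right and rows downward; lengths in m; the calibration is good to about 2 mm. A picture is of the moment at which its call begins. There is no depth.
- bot.job_done(): hands the job in; it is judged then, once.
The state is a dict: "clock": time; "joint_pos": joint angles; "joint_vel": joint speeds; "tau": joint torques, N m; "eef_pos": TCP position; "tool_rot": TCP orientation; "ft_force": force on the tool from outside, world axes, zero at the start; "ft_torque": the same for the moment, N m; "grip_width": finger opening in m; "grasp_force": force on a finger pad.
Only numpy, scipy, OpenCV 4.12 (cv2) and the standard library are available. Lean on these libraries where they do the work, as an engineer would, in place of code of your own. Each camera call takes 0.05 s, during which the arm holds its last target. There are 200 camera calls.

### The job

The blue board preheater rocks because its front left foot has lost its rubber pad. Slide the green wedge along the bench, thin end first, under that bare foot until it just takes up the gap: the preheater must stand level in its place, neither rocking nor jacked up nor shoved along. Then press down with the closed fingertips on the preheater's front left corner to prove that it no longer dips, and back off; only push and press, lift nothing, and leave the other things on the bench alone.

Things in the scene. Friction and masses are not known exactly. Their poses are not given: they have to be found in the camera images.
- preheater: board preheater, off and cold, loose on the bench, about 1.8 kg. Blue case 150 mm deep (x), 180 wide (y), underside 12 and top 56 mm above the bench; on it a grooved aluminium plate (top at 66 mm). A knob sticks out 14 mm in front. Stands on three rubber feet; the front left foot hangs in the air. Origin: middle of the case at bench height; -x out of the front panel, +y to the left seen from the robot, z up
- bare_foot (a point): middle of the rounded underside of the bare steel foot, 17 mm across, under the preheater's front left corner, 20 mm behind the front face; 6 mm above the bench when level. The wedge slides freely (under 1 N) until it meets this foot, then the push needed rises quickly; above about 8 N the preheater slides or is jacked up
- loose_corner (a point): the place to press: point on top of the blue case at its front left corner, 15 mm behind the front face, on the bare strip 35 mm deep in front of the aluminium plate; 56 mm above the bench when level. Without the wedge, a press of 2 to 3 N here rocks the corner down about 6 mm
- wedge: loose green plastic wedge on the bench, 40 g, 90 mm long (x), 32 mm wide (y). Its flat top falls evenly from 11 mm at the heel (x = -45 mm) to 1.5 mm at the tip (x = +45 mm); 6 mm thick at x = +2 mm, so it is snug when the bare foot stands about over its middle. Origin: middle of the underside; +x towards the tip, z up
- wedge_heel (a point): middle of the thick upright end face of the wedge (32 mm wide, 11 mm high), 5.5 mm above the bench: push here towards the tip
- kapton_roll: roll of orange-brown tape lying flat, 68 mm across, 12 mm high; bystander, to be left alone. Origin: middle of the underside
- eraser: blue and white eraser, 20 x 45 x 12 mm; bystander, to be left alone. Origin: middle of the underside
- driver_red: small screwdriver with a red cap, 140 mm long, 17 mm high; bystander, to be left alone. Origin: middle of the underside
- handle_stand_mid (a point): fixed obstacle to keep clear of: dark stand with an upright hot-air handle, right of the preheater; its base reaches 90 mm from this point in x and y, the handle 0.28 m above the bench. A fixed stereo microscope, 0.44 m high, stands 0.4 m to the right of it (x 0.38 to 0.74, y -0.28 to -0.64): go round it when swinging in from the right

How it is judged:
On the way, in this order (a step that is already met when the one before it is completed fails the run):
1. the wedge is pushed thin end first under the bare foot until it fills the gap, with the preheater level (x of bare_foot in the frame of wedge between -0.01 and 0.01 m and y of bare_foot in the frame of wedge between -0.013 and 0.013 m and angle between preheater's own z axis and vertical below 0.01 rad), for 0.2 s.
2. the fingertips press down on the front left corner with at least 4 N and it does not dip (contact force between the fingers and preheater above 4 N and horizontal distance between the grasp point and loose_corner below 0.055 m and height (world z) of the grasp point above 0.05 m and angle between preheater's own z axis and vertical below 0.011 rad), for 0.2 s.
At the end, for the whole second after the job is handed in: The wedge lies flat on the bench with the bare foot over its middle, within 10 mm along the wedge and 13 mm across it, and the preheater stands level within 0.007 rad, both at rest (x of bare_foot in the frame of wedge between -0.01 and 0.01 m and y of bare_foot in the frame of wedge between -0.013 and 0.013 m and angle between preheater's own z axis and vertical below 0.007 rad and height (world z) of wedge below 0.002 m and angle between wedge's own z axis and vertical below 0.02 rad and linear speed of each of preheater, wedge below 0.01 m/s); the robot touches nothing.
It fails at once if the wedge is lifted off the bench by more than 8 mm (height (world z) of wedge above 0.008 m).
It fails at once if the preheater is lifted, or tipped far beyond its rocking (height (world z) of preheater above 0.008 m or angle between preheater's own z axis and vertical above 0.11 rad).
It fails at once if the preheater is shoved more than 25 mm from its place (distance of preheater from where it was at the start of the episode above 0.025 m).
It fails at once if a bystander is moved more than 15 mm (distance of any of kapton_roll, eraser, driver_red from where it was at the start of the episode above 0.015 m).
It also fails if it takes over 53 s, if anything falls off the work surface, if the arm or the gripper's body presses on something with over 40 N, if the wrist force passes 120 N, or if a joint passes its speed limit or range.

## Working session

There is one attempt and no reset: what is moved stays moved. The work goes in short steps, Python scripts to look and compute and a shell command to move; the robot and the scene stay as the last step left them, time stands still between calls to the robot, and variables do not carry over. Pictures are saved under pics/ and viewed, at most 10 in all, crops included, and the job is handed in when it is done.

```bash
mkdir -p pics; cat > h.py <<'E'
import numpy as np,cv2
from workcell import bot
def ray(c,u,v,z):
    M=np.array(c["cam_to_world"]);K=np.array(c["mtx"])
    d=np.linalg.inv(K)@[u,v,1];d=M[:3,:3]@[d[0],-d[1],-d[2]];o=M[:3,3]
    return (o+d*(z-o[2])/d[2]).round(4)
def proj(c,p):
    M=np.array(c["cam_to_world"]);K=np.array(c["mtx"])
    q=M[:3,:3].T@(np.array(p)-M[:3,3]);q=K@[q[0],-q[1],-q[2]];return (q[:2]/q[2]).round(1)
E
python3 - <<'E'
from h import *
for n in("top","side"):
    c=bot.camera(n);cv2.imwrite(f"pics/{n}0.png",c["pixels"][:,:,::-1]);print(n,np.round(c["mtx"],1).tolist(),np.round(c["cam_to_world"],3).tolist(),[k for k in c])
o=bot.get_obs();print(o["eef_pos"],o["tool_rot"],o["ft_force"],o["clock"])
E
```

```text
top [[443.2, 0.0, 312.5], [0.0, 443.2, 196.6], [0.0, 0.0, 1.0]] [[0.018, 0.989, -0.144, 0.397], [-1.0, 0.02, 0.012, 0.056], [0.015, 0.143, 0.99, 0.945], [0.0, 0.0, 0.0, 1.0]] ['pixels', 'mtx', 'cam_to_world']
side [[378.1, 0.0, 316.8], [0.0, 378.1, 199.3], [0.0, 0.0, 1.0]] [[0.947, 0.158, -0.279, 0.255], [-0.321, 0.495, -0.808, -0.602], [0.011, 0.854, 0.52, 0.52], [0.0, 0.0, 0.0, 1.0]] ['pixels', 'mtx', 'cam_to_world']
[ 0.17820615 -0.46663284  0.25548716] [ 9.83409520e-01  1.81396913e-01 -1.80972456e-04 -9.18143909e-04] [0.37084018 0.08499267 0.73930528] 0.1
```

View pics/top0.png

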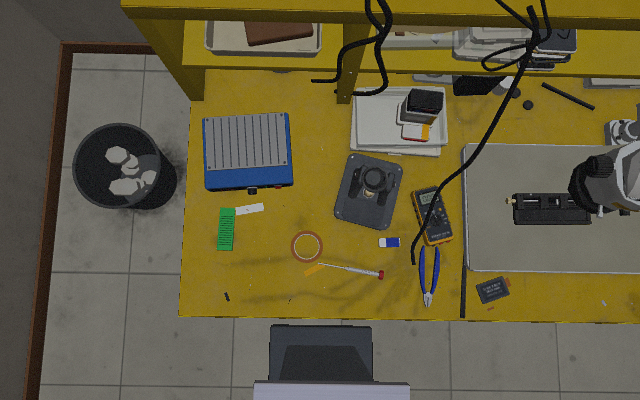

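View pics/side0.png

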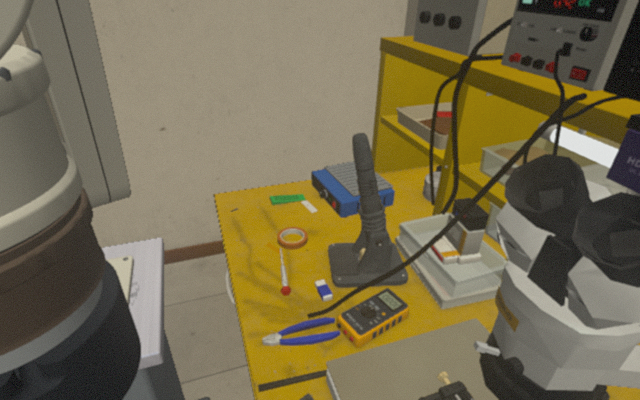

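The top view shows the preheater at about (203–293, 112–190), the green wedge at (217–236, 208–250) and a white strip beside its far end. I'll zoom in on these.

```bash
python3 - <<'E'
from h import *
c=bot.camera("top");im=c["pixels"][:,:,::-1]
cv2.imwrite("pics/crop1.png",cv2.resize(im[160:260,190:310],None,fx=6,fy=6,interpolation=cv2.INTER_CUBIC))
c=bot.camera("side");im=c["pixels"][:,:,::-1]
cv2.imwrite("pics/crop2.png",cv2.resize(im[150:250,260:400],None,fx=5.7,fy=5.7,interpolation=cv2.INTER_CUBIC))
E
```

```text
(no output)
```

View pics/crop1.png

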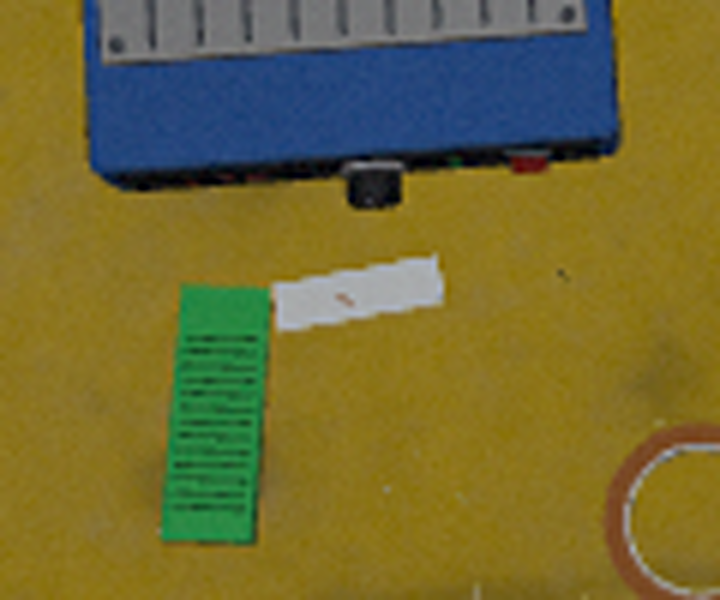

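View pics/crop2.png

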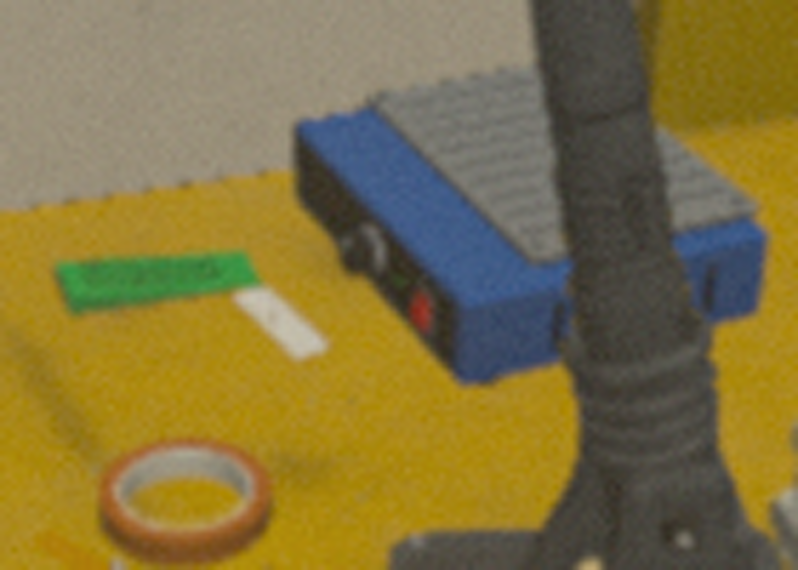

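```bash
python3 - <<'E'
from h import *
c=bot.camera("top")
f=lambda u,v,z:ray(c,190+(u+.5)/6-.5,160+(v+.5)/6-.5,z)
tl,tr,hl,hr=f(181,285,.0015),f(270,288,.0015),f(163,541,.011),f(256,543,.011)
print(tl,tr,hl,hr, np.linalg.norm(tl-tr),np.linalg.norm(hl-hr))
t=(tl+tr)/2;h=(hl+hr)/2;print("tip",t,"heel",h,np.linalg.norm((t-h)[:2]),"yaw",np.degrees(np.arctan2(*(t-h)[1::-1])))
L=f(92,167,.056);R=f(619,148,.056);P=L-R;print("pre",L,R,np.linalg.norm(P),"yaw",np.degrees(np.arctan2(-P[0],P[1])))
print("bottom front",f(125,189,.012),f(614,156,.012)); print("plate", f(102,64,.066),f(587,33,.066))
# back corners of plate, case in full image
for u,v in((202,114),(286,112)):print(ray(c,u,v,.066))
# knob
print("knob",f(374,207,.034),"roll",ray(c,307,246.5,.012),"er",ray(c,389.5,242.5,.012),"dr",ray(c,318,263,.012),ray(c,383,275,.012))
E
```

```text
[0.5068 0.242  0.0015] [0.5064 0.2104 0.0015] [0.416  0.2421 0.011 ] [0.4159 0.2099 0.011 ] 0.031602531544165875 0.03220015527912871
tip [0.5066 0.2262 0.0015] heel [0.41595 0.226   0.011  ] 0.09065022062852351 yaw 0.12641078112964485
pre [0.5399 0.2632 0.056 ] [0.5501 0.0856 0.056 ] 0.17789266426696745 yaw 3.287025092104685
bottom front [0.5394 0.2614 0.012 ] [0.5548 0.0888 0.012 ]
plate [0.5734 0.2593 0.066 ] [0.5875 0.097  0.066 ]
[0.6907 0.2748 0.066 ]
[0.6989 0.1028 0.066 ]
knob [0.5315 0.1704 0.034 ] roll [0.4262 0.0541 0.012 ] er [ 0.4378 -0.1191  0.012 ] dr [0.3925 0.0305 0.012 ] [ 0.3702 -0.105   0.012 ]
```

The preheater's yaw is about 4°. Its front-left corner is at (0.540, 0.263), so the foot should be near (0.561, 0.244). The wedge is centred at (0.461, 0.226) with yaw 0. First I'll swing over to its right-hand side.

```bash
python3 -m pendant '[0.968,-0.983,0.1,0,0,0.094,0,0.968,-0.983,0.1,0,0,0.094,0,0.968,-0.983,0.1,0,0,0.094,0,0.968,-0.983,0.1,0,0,0.094,0,0.968,-0.983,0.1,0,0,0.094,0,0.968,-0.983,0.1,0,0,0.094,0,0.968,-0.983,0.1,0,0,0.094,0,0.968,-0.983,0.1,0,0,0.094,0,0.968,-0.983,0.1,0,0,0.094,0,0.968,-0.983,0.1,0,0,0.094,0]'
cat >> h.py <<'E'
from scipy.spatial.transform import Rotation as Ro
def to(p,yaw=4):
    o=bot.get_obs();R=Ro.from_quat(o["tool_rot"]);x=R.as_matrix()[:,0]
    y=np.degrees(np.arctan2(x[1],x[0]))
    print("t",round(o["clock"],2),"pos",np.round(o["eef_pos"],4),"yaw",y.round(2),"z",R.as_matrix()[:,2].round(3),"F",np.round(o["ft_force"],2),"row",(R.as_matrix().T@(np.array(p)-o["eef_pos"])/.5).round(4),"az",((y-yaw)/180).round(4))
E
python3 -c "from h import *;to([.455,.165,.2])"
```

```text
clock: 1.08
eef_pos: [0.3442, -0.0875, 0.2266]
tool_rot: [0.999, 0.035, 0.001, 0.0]
ft_force: [0.4, -0.6, 0.5]
grip_width: 0.0001
grasp_force: 0.0
t 1.08 pos [ 0.3442 -0.0875  0.2266] yaw 3.96 z [ 0.001 -0.    -1.   ] F [ 0.4  -0.55  0.53] row [ 0.2559 -0.4885  0.0532] az -0.0002
```

```bash
python3 -m pendant '[0.256,-0.488,0.053,0,0,0,0,0.256,-0.488,0.053,0,0,0,0,0.256,-0.488,0.053,0,0,0,0,0.256,-0.488,0.053,0,0,0,0,0.256,-0.488,0.053,0,0,0,0,0.256,-0.488,0.053,0,0,0,0,0.256,-0.488,0.053,0,0,0,0,0.256,-0.488,0.253,0,0,0,0,0.256,-0.488,0.253,0,0,0,0,0.256,-0.488,0.253,0,0,0,0]'
python3 -c "from h import *;to([.458,.175,.029])"
```

```text
clock: 1.92
eef_pos: [0.4612, 0.0605, 0.1298]
tool_rot: [0.998, 0.057, -0.002, -0.014]
ft_force: [0.3, -0.3, 0.2]
grip_width: -0.0001
grasp_force: 0.0
t 1.92 pos [0.4612 0.0605 0.1298] yaw 6.57 z [-0.005  0.027 -1.   ] F [ 0.34 -0.27  0.16] row [ 0.0202 -0.2226  0.2078] az 0.0143
```

```bash
python3 -m pendant '[0,0,0,0,0,0,0,0,0,0,0,0,0,0,0,0,0,0,0,0,0,0,0,0,0,0,0,0,0,0,0,0,0,0,0,0,0,0,0,0,0,0,0,0,0,0,0,0,0,0,0,0,0,0,0,0,0,0,0,0,0,0,0,0,0,0,0,0,0,0]'
python3 -c "from h import *;to([.458,.175,.029])"
```

```text
clock: 2.75
eef_pos: [0.4618, 0.0609, 0.1316]
tool_rot: [0.998, 0.058, -0.001, -0.014]
ft_force: [0.1, -0.2, -0.8]
grip_width: 0.0
grasp_force: 0.0
t 2.75 pos [0.4618 0.0609 0.1316] yaw 6.61 z [-0.004  0.028 -1.   ] F [ 0.11 -0.25 -0.76] row [ 0.0189 -0.2216  0.2114] az 0.0145
```

```bash
python3 -c "
from h import *;o=bot.get_obs();print(o['joint_pos'],o['tau'],o['ft_torque'])
c=bot.camera('side');cv2.imwrite('pics/s3.png',c['pixels'][:,:,::-1])"
```

```text
[ 0.11439961  0.27120299 -0.2992047   1.00089936  0.02808593  3.14056862] [-5.85699323e-03 -3.55526376e+01  2.20771676e+01  4.89271246e-03
  9.06682410e-02  1.69512564e-07] [-0.02475714  0.00998921  0.00933776]
```

View pics/s3.png

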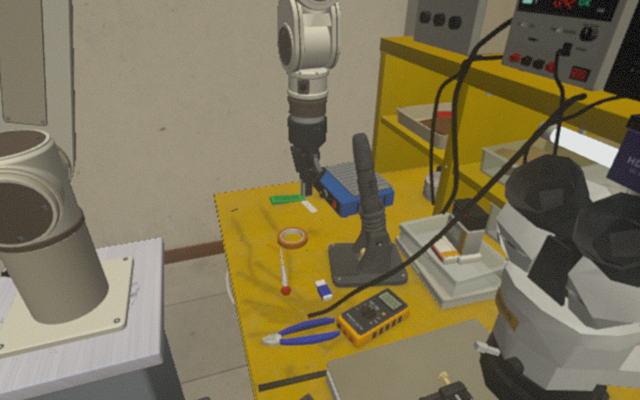

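Joint 6 is at its limit, so I'll use the half-turn-equivalent tool yaw (184°).

```bash
python3 -m pendant '[0,0,0,0,0,-0.39,0,0,0,0,0,0,-0.39,0,0,0,0,0,0,-0.39,0,0,0,0,0,0,-0.39,0,0,0,0,0,0,-0.39,0,0,0,0,0,0,-0.39,0,0,0,0,0,0,-0.39,0,0,0,0,0,0,-0.39,0,0,0,0,0,0,-0.39,0,0,0,0,0,0,-0.39,0]' | head -3
python3 -m pendant '[0,0,0,0,0,-0.39,0,0,0,0,0,0,-0.39,0,0,0,0,0,0,-0.39,0,0,0,0,0,0,-0.39,0,0,0,0,0,0,-0.39,0,0,0,0,0,0,-0.39,0,0,0,0,0,0,-0.39,0,0,0,0,0,0,-0.39,0,0,0,0,0,0,-0.39,0,0,0,0,0,0,-0.39,0]' | head -3
cat >> h.py <<'E'
def go(p,yaw=184):
    to(p,yaw)
    o=bot.get_obs();R=Ro.from_quat(o["tool_rot"]);a=np.radians(yaw)
    T=Ro.from_matrix(np.array([[np.cos(a),np.sin(a),0],[np.sin(a),-np.cos(a),0],[0,0,-1]]))
    print("turn",((R.inv()*T).as_rotvec()/np.pi).round(4))
E
python3 -c "from h import *;go([.458,.175,.1])"
```

```text
clock: 3.63
eef_pos: [0.4617, 0.0609, 0.1314]
tool_rot: [0.782, 0.623, 0.007, -0.012]
clock: 4.47
eef_pos: [0.4617, 0.0609, 0.1314]
tool_rot: [0.281, 0.96, 0.013, -0.006]
t 4.47 pos [0.4617 0.0609 0.1314] yaw 147.35 z [-0.004  0.028 -1.   ] F [-0.34  0.18  0.11] row [0.1281 0.1867 0.0691] az -0.2036
turn [ 0.0084 -0.0035 -0.2036]
```

```bash
python3 -m pendant '[0.128,0.187,0.069,0.0084,-0.0035,-0.2036,0,0.128,0.187,0.069,0.0084,-0.0035,-0.2036,0,0.128,0.187,0.069,0.0084,-0.0035,-0.2036,0,0.128,0.187,0.069,0.0084,-0.0035,-0.2036,0,0.128,0.187,0.069,0.0084,-0.0035,-0.2036,0,0.128,0.187,0.069,0.0084,-0.0035,-0.2036,0,0.128,0.187,0.069,0.0084,-0.0035,-0.2036,0,0.128,0.187,0.069,0.0084,-0.0035,-0.2036,0,0.128,0.187,0.069,0.0084,-0.0035,-0.2036,0,0.128,0.187,0.069,0.0084,-0.0035,-0.2036,0]' | head -3
python3 -c "from h import *;go([.458,.175,.029])"
```

```text
clock: 5.3
eef_pos: [0.4591, 0.1747, 0.1004]
tool_rot: [-0.031, 1.0, 0.0, 0.0]
t 5.3 pos [0.4591 0.1747 0.1004] yaw -176.46 z [ 0.  0. -1.] F [ 0.55 -0.71  0.32] row [0.0022 0.0008 0.1427] az -2.0026
turn [ 0.0001  0.0001 -0.0026]
```

```bash
python3 -m pendant '[0.002,0,0.07,0,0,-0.0026,0,0.002,0,0.12,0,0,-0.0026,0,0.002,0,0.142,0,0,-0.0026,0,0.002,0,0.142,0,0,-0.0026,0,0.002,0.02,0.142,0,0,-0.0026,0,0.002,0.035,0.142,0,0,-0.0026,0,0.002,0.045,0.142,0,0,-0.0026,0,0.002,0.055,0.142,0,0,-0.0026,0,0.002,0.06,0.142,0,0,-0.0026,0,0.002,0.062,0.142,0,0,-0.0026,0]' | head -3
python3 - <<'E'
from h import *
go([.458,.175,.029])
c=bot.camera("top");im=c["pixels"][:,:,::-1]
cv2.imwrite("pics/crop4.png",cv2.resize(im[160:260,190:310],None,fx=6,fy=6,interpolation=cv2.INTER_CUBIC))
E
```

```text
clock: 6.13
eef_pos: [0.4563, 0.2068, 0.0298]
tool_rot: [-0.036, 0.999, 0.0, 0.001]
t 6.13 pos [0.4563 0.2068 0.0298] yaw -175.82 z [ 0.002  0.    -1.   ] F [ 0.05 -0.09 -0.13] row [ 0.0013 -0.0638  0.0017] az -1.999
turn [0.0001 0.0005 0.001 ]
```

View pics/crop4.png

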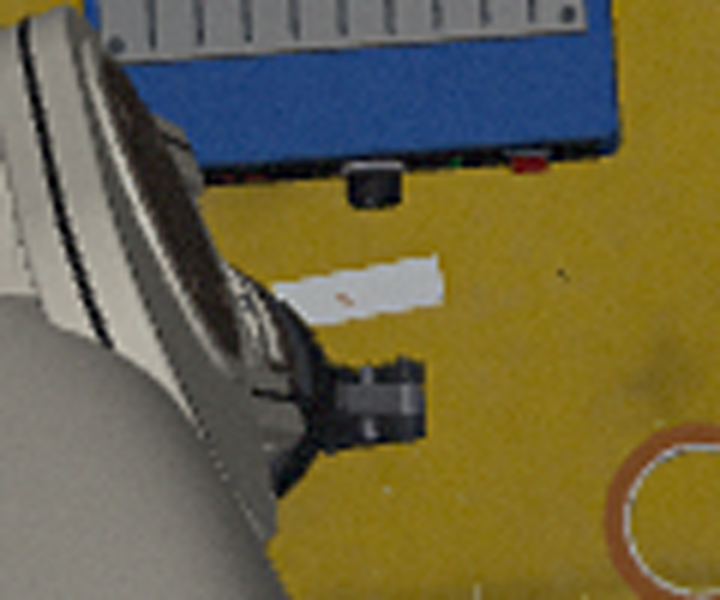

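The arm hides the wedge. I'll back off to the right, then round behind the heel and look from there.

```bash
python3 -m pendant '[0,-0.03,0,0,0,0,0,0,-0.05,0,0,0,0,0,0.04,-0.05,0,0,0,0,0,0.1,-0.05,0,0,0,0,0,0.155,-0.05,0,0,0,0,0,0.155,-0.05,0,0,0,0,0,0.155,0,0,0,0,0,0,0.155,0.03,0,0,0,0,0,0.155,0.045,0,0,0,0,0,0.155,0.045,0,0,0,0,0]' | head -3
python3 - <<'E'
from h import *
go([.39,.231,.029])
c=bot.camera("top");im=c["pixels"][:,:,::-1]
cv2.imwrite("pics/crop5.png",cv2.resize(im[160:260,190:310],None,fx=6,fy=6,interpolation=cv2.INTER_CUBIC))
E
```

```text
clock: 7.02
eef_pos: [0.3776, 0.2239, 0.0294]
tool_rot: [-0.037, 0.999, 0.0, 0.001]
t 7.02 pos [0.3776 0.2239 0.0294] yaw -175.78 z [ 0.001  0.001 -1.   ] F [ 0.16  0.1  -0.21] row [-0.0258  0.0122  0.0009] az -1.9988
turn [0.0002 0.0004 0.0012]
```

View pics/crop5.png

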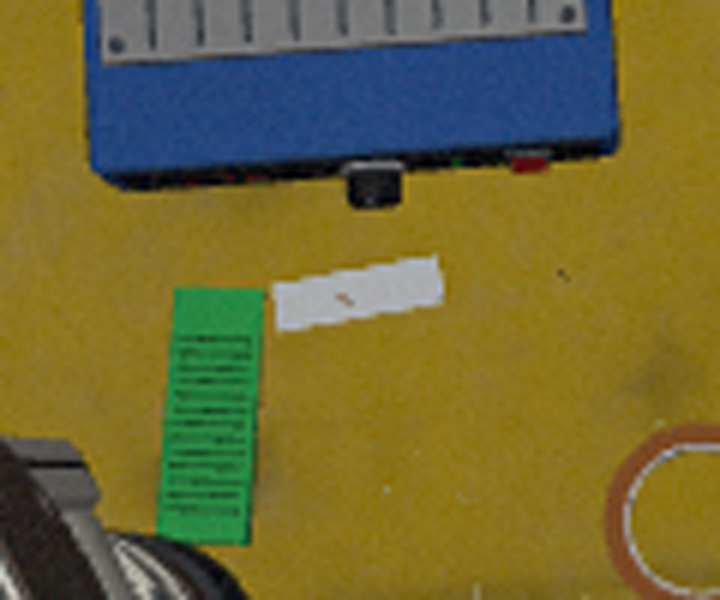

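The wedge moved only about 2 mm (tip corners at crop (174,288) and (264,290)), so the fingertips' half thickness is about 6 mm. I'll give the side a second push, another 9 mm.

```bash
python3 -m pendant '[0,-0.078,0,0,0,0,0,0,-0.078,0,0,0,0,0,-0.05,-0.078,0,0,0,0,0,-0.11,-0.078,0,0,0,0,0,-0.15,-0.078,0,0,0,0,0,-0.15,-0.078,0,0,0,0,0,-0.15,-0.055,0,0,0,0,0,-0.15,-0.04,0,0,0,0,0,-0.15,-0.028,0,0,0,0,0,-0.15,-0.028,0,0,0,0,0]' | head -2
python3 -m pendant '[0,-0.04,0,0,0,0,0,0,-0.06,0,0,0,0,0,0.05,-0.06,0,0,0,0,0,0.1,-0.06,0,0,0,0,0,0.16,-0.05,0,0,0,0,0,0.16,-0.02,0,0,0,0.04,0,0.16,0.02,0,0,0,0.08,0,0.16,0.04,0,0,0,0.12,0,0.16,0.05,0,0,0,0.16,0,0.16,0.05,0,0,0,0.2,0]' |head -3
python3 - <<'E'
from h import *
go([.375,.231,.029],94)
c=bot.camera("top");im=c["pixels"][:,:,::-1]
cv2.imwrite("pics/crop6.png",cv2.resize(im[160:260,190:310],None,fx=6,fy=6,interpolation=cv2.INTER_CUBIC))
E
```

```text
clock: 7.9
eef_pos: [0.4516, 0.2155, 0.029]
clock: 8.73
eef_pos: [0.3708, 0.2344, 0.0294]
tool_rot: [0.275, 0.961, 0.0, 0.0]
t 8.73 pos [0.3708 0.2344 0.0294] yaw 148.06 z [ 0.     0.001 -1.   ] F [ 0.75 -0.54  0.94] row [-0.0108 -0.0014  0.0008] az 0.3004
turn [ 2.000e-04 -1.000e-04  3.004e-01]
```

View pics/crop6.png

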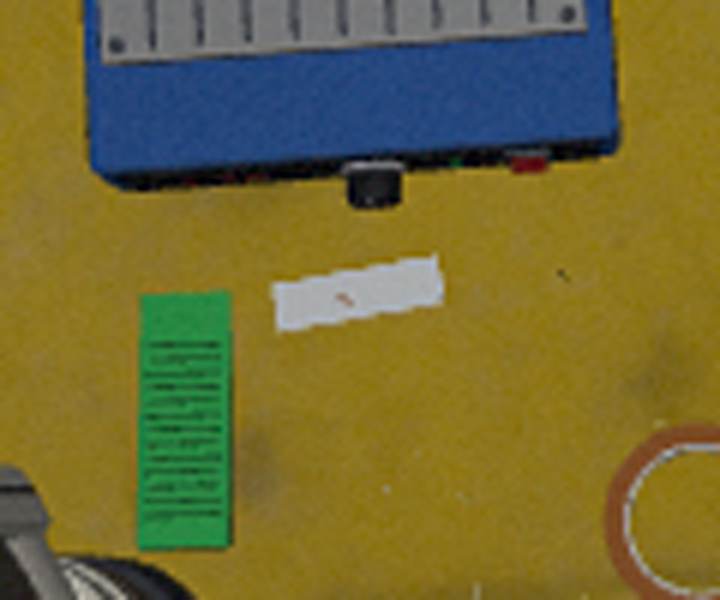

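The wedge moved left and is now turned to match the preheater: tip corners at (141,294) and (231,292), heel corners at (138,548) and (231,546).

```bash
python3 - <<'E'
from h import *
c=bot.camera("top")
f=lambda u,v,z:ray(c,190+(u+.5)/6-.5,160+(v+.5)/6-.5,z)
t=(f(141,294,.0015)+f(231,292,.0015))/2;h=(f(138,548,.011)+f(231,546,.011))/2
print(t,h,np.degrees(np.arctan2(*(t-h)[1::-1])))
d=(t-h)[:2]/np.linalg.norm((t-h)[:2]);F=np.array([.561,.244])-(t+h)[:2]/2
print("foot rel wedge",F@d,F@[-d[1],d[0]])
E
```

```text
[0.504   0.24015 0.0015 ] [0.4141 0.2346 0.011 ] 3.532686502652489
foot rel wedge 0.10216449442223191 0.0003304609655489163
```

```bash
python3 -m pendant '[0,0,0,0,0,0.04,0,0,0,0,0,0,0.08,0,0,0,0,0,0,0.12,0,0,0,0,0,0,0.16,0,0,0,0,0,0,0.2,0,0,0,0,0,0,0.24,0,0,0,0,0,0,0.28,0,0,0,0,0,0,0.3,0,0,0,0,0,0,0.3,0,0,0,0,0,0,0.3,0]' | head -3
python3 -c "from h import *;go([.375,.231,.029],94)"
```

```text
clock: 9.67
eef_pos: [0.3709, 0.2331, 0.0291]
tool_rot: [0.679, 0.734, -0.0, -0.0]
t 9.67 pos [0.3709 0.2331 0.0291] yaw 94.52 z [-0. -0. -1.] F [0.44 0.12 0.04] row [-0.0048  0.0078  0.0003] az 0.0029
turn [-0.0001  0.0001  0.0029]
```

```bash
python3 -m pendant '[-0.003,0.03,0,0,0,0.005,0,-0.003,0.06,0,0,0,0.005,0,-0.004,0.07,0,0,0,0.005,0,-0.004,0.08,0,0,0,0.005,0,-0.005,0.1,0,0,0,0.005,0,-0.005,0.12,0,0,0,0.005,0,-0.005,0.14,0,0,0,0.005,0,-0.006,0.16,0,0,0,0.005,0,-0.006,0.175,0,0,0,0.005,0,-0.006,0.185,0,0,0,0.005,0]' | head -4
python3 - <<'E'
from h import *
go([.508,.24,.029],93.5)
c=bot.camera("top");im=c["pixels"][:,:,::-1]
cv2.imwrite("pics/crop7.png",cv2.resize(im[160:260,190:310],None,fx=6,fy=6,interpolation=cv2.INTER_CUBIC))
E
```

```text
clock: 10.5
eef_pos: [0.4623, 0.2372, 0.0293]
tool_rot: [0.685, 0.729, -0.001, -0.001]
ft_force: [-5.7, -0.1, 8.2]
t 10.5 pos [0.4623 0.2372 0.0293] yaw 93.53 z [-0.003 -0.    -1.   ] F [-5.68 -0.07  8.22] row [-0.0001  0.0915  0.0004] az 0.0002
turn [-0.001  -0.      0.0002]
```

View pics/crop7.png

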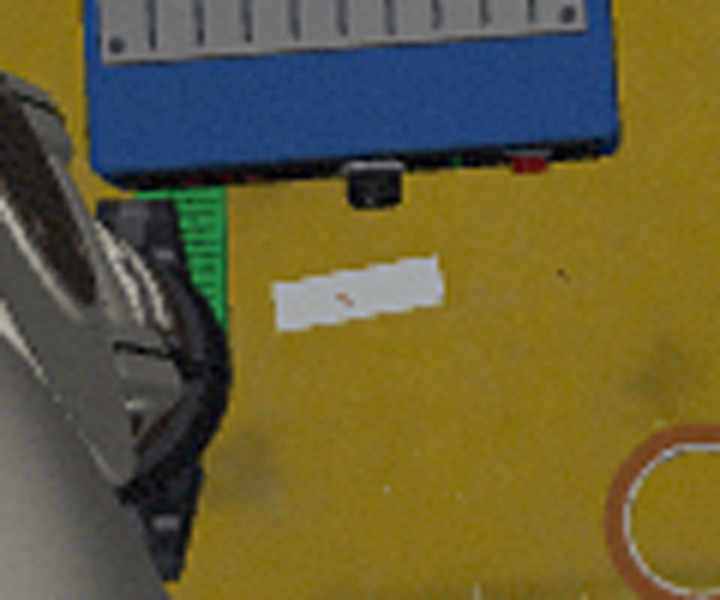

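The wedge's tip is under the front panel, and its green right edge shows at column 226, rows 190–330. I'll let the arm settle to see whether the force persists.

```bash
python3 -m pendant '[0,0,0,0,0,0,0,0,0,0,0,0,0,0,0,0,0,0,0,0,0,0,0,0,0,0,0,0,0,0,0,0,0,0,0,0,0,0,0,0,0,0,0,0,0,0,0,0,0,0,0,0,0,0,0,0,0,0,0,0,0,0,0,0,0,0,0,0,0,0]' | head -4
python3 - <<'E'
from h import *
go([.508,.24,.029],93.5)
c=bot.camera("top");im=c["pixels"];g=(im[:,:,1].astype(int)-im[:,:,0]>40)&(im[:,:,1].astype(int)-im[:,:,2]>40)
v,u=np.nonzero(g[190:260,200:250]);print(u.min()+200,u.max()+200,v.min()+190,v.max()+190)
for r in range(190,222,3):
    k=np.nonzero(g[r,200:250])[0]+200;print(r,k.min() if len(k) else 0,k.max() if len(k) else 0)
E
```

```text
clock: 11.38
eef_pos: [0.4631, 0.2373, 0.0293]
tool_rot: [0.685, 0.728, -0.0, -0.0]
ft_force: [-3.2, -1.2, 5.5]
t 11.38 pos [0.4631 0.2373 0.0293] yaw 93.46 z [-0.001 -0.    -1.   ] F [-3.18 -1.15  5.46] row [-0.0001  0.0899  0.0006] az -0.0002
turn [-0.0002  0.     -0.0002]
213 227 191 213
190 0 0
193 219 227
196 220 227
199 221 227
202 221 227
205 222 227
208 224 227
211 226 227
214 0 0
217 0 0
220 0 0
```

```bash
cat >> h.py <<'E'
def gm(n):
    c=bot.camera(n);im=c["pixels"].astype(int);g=(im[:,:,1]-im[:,:,0]>30)&(im[:,:,1]-im[:,:,2]>25);return c,g
def corners(x,y,yaw=3.5):  # heel-mid position
    a=np.radians(yaw);d=np.array([np.cos(a),np.sin(a)]);n=np.array([-d[1],d[0]]);h=np.array([x,y])
    return [np.r_[h+l*d+w*n,z] for l,w,z in((0,.016,.011),(0,-.016,.011),(0,-.016,0),(.09,-.016,0.0015),(.09,.016,.0015))]
E
python3 - <<'E'
from h import *
c,g=gm("side");sub=g[170:230,250:340]
import cv2
n,l,s,_=cv2.connectedComponentsWithStats(sub.astype(np.uint8));print(s[1:]+[250,170,0,0,0])
for r in range(60):
    k=np.nonzero(sub[r])[0]+250
    if len(k):print(r+170,k.min(),k.max(),len(k),end="; ")
print()
for x in(.455,.462,.469):print(x,[proj(c,p).tolist() for p in corners(x,.2378)])
print("front edge bottom",proj(c,[.54,.263,.012]),proj(c,[.55,.0856,.012]),"tip",proj(c,[.4631,.2373,.0043]))
E
```

```text
[[292 188  27  11 174]]
188 314 314 1; 189 306 316 11; 190 296 316 21; 191 293 317 25; 192 293 318 26; 193 293 318 26; 194 292 315 24; 195 292 309 18; 196 292 304 13; 197 292 298 7; 198 293 294 2; 
0.455 [[282.4, 191.7], [286.2, 197.5], [286.3, 201.1], [318.1, 194.3], [313.7, 188.8]]
0.462 [[285.0, 191.3], [288.8, 197.1], [288.9, 200.7], [320.5, 193.9], [316.1, 188.4]]
0.469 [[287.5, 190.9], [291.4, 196.6], [291.5, 200.2], [323.0, 193.5], [318.4, 188.0]]
front edge bottom [311.9 185.1] [339. 219.] tip [287.4 196.4]
```

```bash
python3 - <<'E'
from h import *
o=bot.get_obs();print(o["ft_force"],o["ft_torque"],o["joint_pos"])
c=bot.camera("top");im=c["pixels"][:,:,::-1];a=cv2.imread("pics/top0.png")
for (r0,r1,c0,c1) in((150,185,225,300),(105,150,200,300)):
    A=cv2.cvtColor(a[r0:r1,c0:c1],6).astype(np.float32);B=cv2.cvtColor(im[r0:r1,c0:c1],6).astype(np.float32)
    print(cv2.phaseCorrelate(A,B),np.abs(A-B).mean())
im2=bot.camera("side")["pixels"][:,:,::-1]
cv2.imwrite("pics/s8.png",cv2.resize(im2[90:220,230:400],None,fx=4.6,fy=4.6,interpolation=cv2.INTER_CUBIC))
E
```

```text
[-2.70040834 -0.39274328  5.5283768 ] [-0.08830549  0.43294452  0.02713   ] [ 4.73517701e-01  4.92811227e-01 -2.74761242e-01  8.03738397e-01
  7.71747421e-05  1.98387809e+00]
((0.5866152806549394, 0.07252018997744969), 1.0056138466022633) 3.2925715
((0.05203560017849185, 0.5103961109426507), 0.9950869861178928) 3.3375556
```

View pics/s8.png

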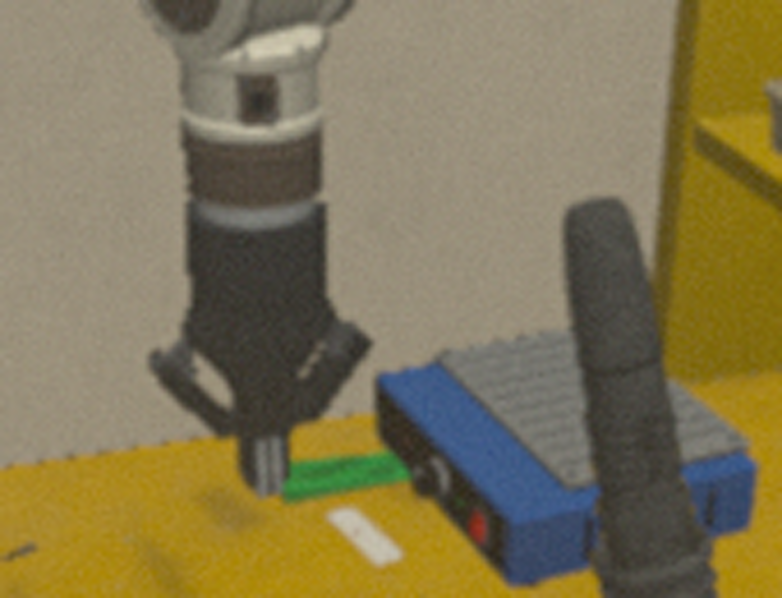

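The fingers sit right behind the heel and clear the preheater. The force of about 3 N back and 5.5 N up looks like a chamfered fingertip pressing down on the heel edge. I'll back off, lower the tip by about 2.7 mm and push again.

```bash
python3 -m pendant '[0,-0.02,-0.01,0,0,0,0,0,-0.03,0,0,0,0,0,0,-0.03,0.006,0,0,0,0,0,-0.03,0.006,0,0,0,0,0,-0.03,0.006,0,0,0,0,0,-0.03,0.006,0,0,0,0,0,-0.03,0.006,0,0,0,0,0,-0.03,0.006,0,0,0,0,0,-0.03,0.006,0,0,0,0,0,-0.03,0.006,0,0,0,0]' | head -4
python3 -m pendant '[0,0.02,0,0,0,0,0,0,0.025,0,0,0,0,0,0,0.03,0,0,0,0,0,0,0.034,0,0,0,0,0,0,0.038,0,0,0,0,0,0,0.042,0,0,0,0,0,0,0.046,0,0,0,0,0,0,0.05,0,0,0,0,0,0,0.05,0,0,0,0,0,0,0.05,0,0,0,0,0]' | head -4
python3 -c "
from h import *
go([.508,.24,.027],93.5)
c,g=gm('side');sub=g[170:230,250:340];print(cv2.connectedComponentsWithStats(sub.astype(np.uint8))[2][1:]+[250,170,0,0,0])"
```

```text
clock: 12.42
eef_pos: [0.4488, 0.2365, 0.0261]
tool_rot: [0.686, 0.728, 0.0, 0.0]
ft_force: [0.3, 0.9, -0.3]
clock: 13.25
eef_pos: [0.4742, 0.2381, 0.0262]
tool_rot: [0.686, 0.728, 0.0, 0.0]
ft_force: [-0.9, 0.2, 0.9]
t 13.25 pos [0.4742 0.2381 0.0262] yaw 93.41 z [ 0.001  0.    -1.   ] F [-0.87  0.2   0.93] row [-0.0003  0.0678 -0.0016] az -0.0005
turn [ 0.0003 -0.     -0.0005]
[[297 188  22   9 145]]
```

It slides freely now. I'll go on in smaller steps and watch the force.

```bash
python3 -m pendant '[0,0.005,0,0,0,0,0,0,0.01,0,0,0,0,0,0,0.015,0,0,0,0,0,0,0.02,0,0,0,0,0,0,0.025,0,0,0,0,0,0,0.03,0,0,0,0,0,0,0.034,0,0,0,0,0,0,0.036,0,0,0,0,0,0,0.036,0,0,0,0,0,0,0.036,0,0,0,0,0]' | head -4
python3 -m pendant '[0,0.002,0,0,0,0,0,0,0.004,0,0,0,0,0,0,0.006,0,0,0,0,0,0,0.008,0,0,0,0,0,0,0.01,0,0,0,0,0,0,0.01,0,0,0,0,0,0,0.01,0,0,0,0,0,0,0.01,0,0,0,0,0,0,0.01,0,0,0,0,0,0,0.01,0,0,0,0,0]' | head -4
```

```text
clock: 14.13
eef_pos: [0.4918, 0.2391, 0.0261]
tool_rot: [0.686, 0.728, 0.0, 0.0]
ft_force: [-0.0, 0.3, -0.3]
clock: 14.97
eef_pos: [0.4963, 0.2393, 0.026]
tool_rot: [0.686, 0.728, -0.0, -0.0]
ft_force: [-2.4, -0.7, 1.4]
```

```bash
python3 -m pendant '[0,0.001,0,0,0,0,0,0,0.002,0,0,0,0,0,0,0.003,0,0,0,0,0,0,0.004,0,0,0,0,0,0,0.005,0,0,0,0,0,0,0.006,0,0,0,0,0,0,0.006,0,0,0,0,0,0,0.006,0,0,0,0,0,0,0.006,0,0,0,0,0,0,0.006,0,0,0,0,0]' | head -4
python3 -c "
from h import *
go([.508,.24,.027],93.5)"
```

```text
clock: 15.8
eef_pos: [0.4985, 0.2394, 0.026]
tool_rot: [0.686, 0.728, -0.001, -0.001]
ft_force: [-5.3, -0.8, 3.1]
t 15.8 pos [0.4985 0.2394 0.026 ] yaw 93.43 z [-0.002 -0.    -1.   ] F [-5.28 -0.81  3.13] row [ 0.0001  0.0191 -0.0021] az -0.0004
turn [-0.0007  0.0001 -0.0004]
```

```bash
python3 - <<'E'
from h import *
c,g=gm("side");sub=g[170:230,250:340]
for r in range(60):
    k=np.nonzero(sub[r])[0]+250
    if len(k):print(r+170,k.min(),k.max(),end="; ")
print()
im=c["pixels"].astype(int)
for r in(194,195,196,197):print(r,[(im[r,u,1]-im[r,u,0]) for u in range(296,316)])
for x in(.500,.505,.51,.515):print(x,[proj(c,p).tolist() for p in corners(x,.240)[:3]])
# preheater shift vs start
for n in("top","side"):
    i=bot.camera(n)["pixels"][:,:,::-1];a=cv2.imread(f"pics/{n}0.png")
    r=(105,160,225,300) if n=="top" else (160,215,325,360)
    A,B=[cv2.cvtColor(np.ascontiguousarray(q[r[0]:r[1],r[2]:r[3]]),6).astype(np.float32) for q in(a,i)]
    w=cv2.createHanningWindow(A.shape[::-1],cv2.CV_32F);print(n,cv2.phaseCorrelate(A,B,w))
o=bot.get_obs();print(o["ft_torque"])
E
```

```text
187 313 313; 188 306 315; 189 306 315; 190 306 316; 191 305 317; 192 305 318; 193 306 318; 194 306 314; 195 307 308; 
194 [np.int64(-27), np.int64(-13), np.int64(-4), np.int64(-2), np.int64(0), np.int64(-5), np.int64(1), np.int64(-7), np.int64(-10), np.int64(8), np.int64(47), np.int64(67), np.int64(62), np.int64(59), np.int64(60), np.int64(55), np.int64(46), np.int64(37), np.int64(35), np.int64(25)]
195 [np.int64(-32), np.int64(-27), np.int64(-12), np.int64(-3), np.int64(-2), np.int64(-10), np.int64(-12), np.int64(-14), np.int64(-28), np.int64(-8), np.int64(28), np.int64(45), np.int64(37), np.int64(27), np.int64(20), np.int64(14), np.int64(4), np.int64(0), np.int64(-5), np.int64(-15)]
196 [np.int64(-35), np.int64(-33), np.int64(-22), np.int64(-20), np.int64(-19), np.int64(-23), np.int64(-23), np.int64(-31), np.int64(-34), np.int64(-22), np.int64(-2), np.int64(3), np.int64(-2), np.int64(-8), np.int64(-17), np.int64(-26), np.int64(-30), np.int64(-30), np.int64(-29), np.int64(-33)]
197 [np.int64(-35), np.int64(-34), np.int64(-28), np.int64(-30), np.int64(-34), np.int64(-34), np.int64(-38), np.int64(-35), np.int64(-36), np.int64(-34), np.int64(-34), np.int64(-33), np.int64(-33), np.int64(-31), np.int64(-32), np.int64(-33), np.int64(-33), np.int64(-34), np.int64(-37), np.int64(-31)]
0.5 [[298.4, 188.8], [302.5, 194.4], [302.5, 198.0]]
0.505 [[300.1, 188.5], [304.3, 194.1], [304.3, 197.7]]
0.51 [[301.9, 188.3], [306.1, 193.8], [306.1, 197.4]]
0.515 [[303.7, 188.0], [307.9, 193.5], [307.9, 197.1]]
top ((0.49969360998805, -0.28662289997566504), 0.9588515964084201)
side ((0.24593560304754902, 0.1332583021100433), 1.069971955705572)
[-0.09299239  1.28279152  0.09697126]
```

```bash
python3 - <<'E'
from h import *
c=bot.camera("side");im=cv2.imread("pics/side0.png")[:,:,::-1].astype(int)
g=(im[:,:,1]-im[:,:,0]>30)&(im[:,:,1]-im[:,:,2]>25);sub=g[170:230,250:340]
for r in range(60):
    k=np.nonzero(sub[r])[0]+250
    if len(k):print(r+170,k.min(),k.max(),end="; ")
print([proj(c,p).tolist() for p in corners(.416,.226,0.1)])
E
```

```text
194 300 302; 195 284 303; 196 270 303; 197 270 304; 198 270 304; 199 271 304; 200 271 300; 201 272 293; 202 272 286; 203 272 278; [[269.4, 196.1], [272.2, 202.2], [272.4, 205.9], [305.9, 199.8], [302.3, 193.9]]
```

The heel is at x≈0.510 and the wedge centre at ≈0.555. The push has risen to 5 N with the preheater unmoved, so the wedge is snug. I'll back off and go above the corner.

```bash
python3 -m pendant '[0,-0.02,0,0,0,0,0,0,-0.05,0,0,0,0,0,0,-0.05,-0.05,0,0,0,0,0,-0.05,-0.12,0,0,0,0,0,-0.05,-0.16,0,0,0,0,0,-0.02,-0.16,0,0,0,0,0.003,0.05,-0.16,0,0,0,0,0.003,0.107,-0.16,0,0,0,0,0.003,0.107,-0.16,0,0,0,0,0.003,0.107,-0.16,0,0,0,0]' | head -4
python3 - <<'E'
from h import *
go([.553,.244,.083],93.5)
c,g=gm("side");sub=g[170:230,250:340]
for r in range(60):
    k=np.nonzero(sub[r])[0]+250
    if len(k):print(r+170,k.min(),k.max(),end="; ")
i=c["pixels"][:,:,::-1];a=cv2.imread("pics/side0.png")
r=(160,215,325,360)
A,B=[cv2.cvtColor(np.ascontiguousarray(q[r[0]:r[1],r[2]:r[3]]),6).astype(np.float32) for q in(a,i)]
print(cv2.phaseCorrelate(A,B,cv2.createHanningWindow(A.shape[::-1],cv2.CV_32F)))
E
```

```text
clock: 16.83
eef_pos: [0.5554, 0.2444, 0.1062]
tool_rot: [0.686, 0.727, 0.001, 0.001]
ft_force: [-1.5, 0.0, -0.7]
t 16.83 pos [0.5554 0.2444 0.1062] yaw 93.34 z [ 0.003  0.001 -1.   ] F [-1.52  0.03 -0.66] row [-0.0005 -0.005   0.0463] az -0.0009
turn [ 0.001  -0.0002 -0.0009]
187 313 313; 188 303 314; 189 303 315; 190 303 316; 191 304 317; 192 305 318; 193 305 317; 194 306 313; 195 307 308; ((0.05129157566828013, 0.1499796490024643), 0.9852057991204438)
```

```bash
python3 -m pendant '[0,-0.006,0.015,0,0,0,0,0,-0.006,0.03,0,0,0,0,0,-0.006,0.04,0,0,0,0,0,-0.006,0.044,0,0,0,0,0,-0.006,0.046,0,0,0,0,0,-0.006,0.048,0,0,0,0,0,-0.006,0.05,0,0,0,0,0,-0.006,0.05,0,0,0,0,0,-0.006,0.05,0,0,0,0,0,-0.006,0.05,0,0,0,0]' | head -4
```

```text
clock: 17.72
eef_pos: [0.5501, 0.2441, 0.0814]
tool_rot: [0.686, 0.728, 0.0, 0.0]
ft_force: [-0.5, 0.1, -0.9]
```

```bash
python3 -m pendant '[0,0,0.001,0,0,0,0,0,0,0.002,0,0,0,0,0,0,0.003,0,0,0,0,0,0,0.004,0,0,0,0,0,0,0.004,0,0,0,0,0,0,0.004,0,0,0,0,0,0,0.004,0,0,0,0,0,0,0.004,0,0,0,0,0,0,0.004,0,0,0,0,0,0,0.004,0,0,0,0]' | head -4
```

```text
clock: 18.55
eef_pos: [0.5501, 0.2443, 0.0806]
tool_rot: [0.686, 0.728, 0.001, 0.0]
ft_force: [-2.7, -1.0, 6.9]
```

```bash
python3 -m pendant '[0,0,0.001,0,0,0,0,0,0,0.001,0,0,0,0,0,0,0.001,0,0,0,0,0,0,0.001,0,0,0,0,0,0,0.001,0,0,0,0,0,0,0.001,0,0,0,0,0,0,0.001,0,0,0,0,0,0,0.001,0,0,0,0,0,0,0.001,0,0,0,0,0,0,0.001,0,0,0,0]' | head -4
```

```text
clock: 19.38
eef_pos: [0.5501, 0.2442, 0.0805]
tool_rot: [0.686, 0.728, 0.001, 0.0]
ft_force: [-2.3, -0.7, 9.8]
```

```bash
python3 -m pendant '[0,0,-0.01,0,0,0,0,0,0,-0.03,0,0,0,0,0,0,-0.06,0,0,0,0,0,0,-0.1,0,0,0,0,0,-0.03,-0.14,0,0,0,0,0,-0.09,-0.16,0,0,0,0,0,-0.15,-0.16,0,0,0,0,0,-0.2,-0.16,0,0,0,0,0,-0.24,-0.16,0,0,0,0,0,-0.24,-0.16,0,0,0,0]' | head -4
python3 - <<'E'
from h import *
c,g=gm("side");sub=g[170:230,250:340]
for r in range(60):
    k=np.nonzero(sub[r])[0]+250
    if len(k):print(r+170,k.min(),k.max(),end="; ")
print()
c,g=gm("top");sub=g[175:250,195:250]
for r in range(75):
    k=np.nonzero(sub[r])[0]+195
    if len(k)>1:print(r+175,k.min(),k.max(),end="; ")
k=[ray(c,u,v,z) for u,v,z in((213,190,.008),(227,190,.008))]
for n in("top","side"):
    i=bot.camera(n)["pixels"][:,:,::-1];a=cv2.imread(f"pics/{n}0.png")
    r=(105,185,205,300) if n=="top" else (160,215,310,360)
    A,B=[cv2.cvtColor(np.ascontiguousarray(q[r[0]:r[1],r[2]:r[3]]),6).astype(np.float32) for q in(a,i)]
    print(n,cv2.phaseCorrelate(A,B,cv2.createHanningWindow(A.shape[::-1],cv2.CV_32F)))
E
```

```text
clock: 20.22
eef_pos: [0.4263, 0.2362, 0.1591]
tool_rot: [0.685, 0.728, -0.001, -0.001]
ft_force: [-1.4, -0.1, 0.6]
187 313 313; 188 303 315; 189 303 315; 190 303 316; 191 304 317; 192 305 318; 193 306 318; 194 306 314; 195 306 308; 
191 217 226; 192 212 226; 193 212 226; 194 212 226; 195 212 226; 196 212 226; 197 212 226; 198 212 226; 199 212 226; 200 212 226; 201 212 226; 202 212 226; 203 212 227; 204 212 227; 205 213 217; top ((0.17368425555329026, -0.2735902356070312), 0.8822125370303789)
side ((0.13911486361097047, -0.22231718128131206), 0.9266606429417928)
```

```bash
python3 - <<'E'
from h import *
c=bot.camera("top")
for v in(204.5,205):print(ray(c,219,v,.011))
print(ray(c,211.5,200,.009),ray(c,227,200,.009))
E
```

```text
[0.5112 0.242  0.011 ]
[0.5101 0.242  0.011 ]
[0.5207 0.2588 0.009 ] [0.5214 0.2259 0.009 ]
```

The wedge is in place (heel at x≈0.5105, centre ≈0.555, y≈0.244). The corner held 9.8 N without dipping and the arm is clear, so I'm handing in.

```bash
python3 -c "
from h import *
print(bot.job_done())"
```

```text
the job is handed in; nothing more can be done
None
```

The wedge is snug under the bare foot, the front left corner took a press of nearly 10 N without a measurable dip, the arm is clear and the job is handed in at about 20 s; the hand-in returned no verdict, and I couldn't see the foot itself, so its place over the wedge is inferred from the push force and the press.

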